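Stack slide cases on the sloped shelf

TASK

Stack the two slide cases for the next reading on the white sloped shelf: the blue case first, flat on the shelf with its short end against the black backstop at the bottom of the slope, then the orange case squarely on top of the blue one, its short end against the backstop too. Let go of both and leave the green case lying where it is.

Things in the scene. Friction and masses are not known exactly. Their poses are not given: they have to be found in the camera images.
- case_blue: Blue plastic microscope-slide case, a flat closed box 86 mm long (its x), 40 mm wide (its y) and 16 mm high (its z), about 70 g, with a white paper label on its top, smooth and flat above and below; it starts lying flat on the bench. Origin: centre of its underside.
- case_orange: Orange plastic microscope-slide case, a flat closed box 86 mm long (its x), 40 mm wide (its y) and 16 mm high (its z), about 70 g, with a white paper label on its top, smooth and flat above and below; it starts lying flat on the bench. Origin: centre of its underside.
- case_green: Green plastic microscope-slide case, a flat closed box 86 mm long (its x), 40 mm wide (its y) and 16 mm high (its z), about 70 g, with a white paper label on its top, smooth and flat above and below; it starts lying flat on the bench. Origin: centre of its underside. To be left alone.
- shelf: Fixed white board sloping 18 degrees, surface 130 mm up the slope x 150 mm wide, sides open; black backstop (6 mm thick, full width, 40 mm high, square to it) along its low edge, nearest the robot. Origin: where surface meets backstop, mid-width, 22 mm above bench. x: up the slope along the surface; y: level along the backstop; z: square out of the surface. A seated case is centred at x = 43 mm.

How it is judged:
On the way, in this order (a step that is already met when the one before it is completed fails the run):
1. the blue case lies released on the shelf against the backstop (x of case_blue in the frame of shelf between 0.036 and 0.058 m and y of case_blue in the frame of shelf between -0.055 and 0.055 m and z of case_blue in the frame of shelf between -0.005 and 0.005 m and angle between the z axis of case_blue and the z axis of shelf, either way round below 0.12 rad and angle between the x axis of case_blue and the x axis of shelf, either way round below 0.21 rad and contact force between case_blue and the fingers below 0.05 N and linear speed of case_blue below 0.02 m/s), for 0.2 s.
2. the orange case lies released on the blue one, against the backstop (all of step 1 and x of case_orange in the frame of shelf between 0.036 and 0.058 m and y of case_orange in the frame of shelf between -0.055 and 0.055 m and z of case_orange in the frame of shelf between 0.011 and 0.021 m and angle between the z axis of case_orange and the z axis of shelf, either way round below 0.12 rad and angle between the x axis of case_orange and the x axis of shelf, either way round below 0.21 rad and contact force between case_orange and the fingers below 0.05 N and linear speed of case_orange below 0.02 m/s and distance between case_orange and case_blue below 0.026 m), for 0.2 s.
At the end, for the whole second after the job is handed in: Blue case flat on the shelf, orange flat on it (5 mm, 7 degrees; centres within 20 mm), short ends within 15 mm of the backstop, long sides within 12 degrees of the slope, middles within 55 mm of the shelf's mid-line; both released, at rest; green within 20 mm of its start (all of step 2 and distance of case_green from where it was at the start of the episode below 0.02 m); the robot touches nothing.
It fails at once if the green case was moved by more than 20 mm (distance of case_green from where it was at the start of the episode above 0.02 m).
It also fails if it takes over 58 s, if anything falls off the work surface, if the arm or the gripper's body presses on something with over 40 N, if the wrist force passes 120 N, or if a joint passes its speed limit or range.

ROBOT

A 6-joint arm with a two-finger parallel gripper is mounted at the origin on the work surface. World frame = base frame: x ahead of the robot, y to its left, z up, the work surface at z = 0. Lengths are in m, angles in rad, forces in N, time in s.
With the tool pointing down it reaches from about 0.25 to 0.725 m from the base axis. Payload 4 kg.
Tool frame: the origin (TCP) lies midway between the tips of the shut fingers; the grasp point (between the pads) lies 19 mm behind it; z points along the fingers, y is the direction in which the jaws open and shut (so a half turn about z gives the same grasp; the last joint's range is limited). The gripper opens to 85 mm and grips with 20 to 120 N. Pads are 22 mm wide; open, the fingers measure 114 mm over their backs; the gripper's body (76 mm by 85 mm) begins 54 mm behind the grasp point. The pads swing forward as they close: fully open they stand 13 mm farther back than shut.
Start: joints at [1.23, 0.241, 0.005, 1.335, 0, 1.571], TCP at [0.167, 0.471, 0.231] pointing down, gripper open.
Joint ranges: [-2.72, 2.72], [-1.05, 1.87], [-1.09, 1.28], [-1.99, 2.15], [-1.42, 1.44], [-3.14, 3.14]. Speed limits (rad/s): [2.79, 2.79, 3.14, 3.14, 3.14, 3.14].

INTERFACE

Orientations are given as a unit quaternion [x, y, z, w].
In Python, from workcell import monitor, cams, order gives the robot as it stands.
- The arm moves only by the tool send_rows, never from a script. Its argument "moves" is a list of rows, each a list of 4 numbers: the shift along the tool's x, y, z as a fraction of full scale, then the turn about the tool's z as a fraction of full scale. A call has 1 to 20 rows; each row shifts and turns the commanded pose from where the row before left it, along the tool's axes as they then stand; what a row does not reach is not made up. Full scale, the value 1, is 100 cm for a shift and 0.1 rad for a turn. A row lasts 1/10 s, in which the tool goes at most 50 mm and 8.59 degrees, less where a joint would pass 70% of its speed; a pose out of reach is approached as far as the arm can. A call with a number of a shift or a turn outside -1 to 1 is refused whole. A call with a gripper value outside its range is refused whole. "claw" is the gripper's target within -1 to 1 (fully open at 1, half-way at 0, shut at -1), set as the call begins (left out, the last holds). The fingers move at their own pace and stop on an object; the grip force is fixed at half the most. Time passes only in rows, so rows that do not move let the fingers close. It gives the time, the measured TCP pose, the force and the opening at its end, in the units of the state.
- monitor.get_obs(): the state, without advancing time (a new reading comes with each control period).
- cams.camera(name): name is "scene" or "top"; returns (picture, depth): 400x640x3 uint8, blue, green, red; 400x640 float32, m along the optical axis (not along the pixel's ray), 0 where there is no reading.
- cams.camera_info(name): a dict with "intrinsics" (3x3 intrinsics, pixels), "distortion" ([k1, k2, p1, p2, k3] as OpenCV has them; the pictures are not rectified), "T" (4x4, takes a point from camera to world coordinates). Camera axes: x right, y up, looking along -z (the intrinsics and any distortion apply to the point x, -y, -z); pixel columns grow to the right and rows downward; lengths in m; the calibration is good to about 2 mm. A picture is of the moment at which its call begins. camera_info takes no time and is no camera call.
- order.job_done(): hands the job in, once; it reports no verdict.
The state is a dict: "clock": time; "joint_pos": joint angles; "joint_vel": joint speeds; "tau": joint torques, N m; "eef_pos": TCP position; "tool_rot": TCP orientation; "ft_force": force on the tool from outside, world axes, zero at the start; "ft_torque": the same for the moment, N m; "grip_width": finger opening in m.
Only numpy, scipy, OpenCV 4.12 (cv2) and the standard library are available. Lean on these libraries where they do the work, as an engineer would, in place of code of your own. Each camera call takes 0.05 s, during which the arm holds its last target.

## Working session

There is one attempt and no reset: what is moved stays moved. The work goes in short steps, Python scripts to look and compute and a tool call to move; the robot and the scene stay as the last step left them, time stands still between calls to the robot, and variables do not carry over. Pictures are saved under pics/ and viewed, and the job is handed in when it is done.

Besides the shell and the picture viewer there is one more tool, called after ">>>" as name(argument=value, ...), one argument or row to a line, values as JSON. send_rows: Moves the arm, as the interface text tells. Its arguments: {"type":"object","properties":{"moves":{"type":"array","items":{"type":"array","items":{"type":"number","minimum":-1,"maximum":1}}},"claw":{"type":"number"}},"required":["moves"]}

```bash
mkdir -p pics; ls; python3 - <<'E'
from workcell import monitor, cams
import cv2,numpy as np
print(monitor.get_obs())
for n in("scene","top"):
    p,d=cams.camera(n); cv2.imwrite(f"pics/a_{n}.png",p); np.savez(f"a_{n}.npz",p=p,d=d)
    print(n,cams.camera_info(n))
E
```

```text
pics
{'clock': 0.0, 'joint_pos': array([ 1.23000566e+00,  2.41413759e-01,  3.72113560e-03,  1.33518589e+00,
       -6.84048170e-06,  1.57080186e+00]), 'joint_vel': array([ 0.00011988, -0.00077599,  0.00111906,  0.0016458 ,  0.00086886,
        0.00253579]), 'tau': array([ 3.53048108e-04, -3.72322404e+01,  2.52404612e+01,  1.71656435e-02,
       -1.41584178e-04, -7.18587387e-06]), 'eef_pos': array([0.16690817, 0.47065253, 0.23041138]), 'tool_rot': array([ 1.69574600e-01,  9.85516804e-01, -1.02659445e-03, -1.73166355e-04]), 'ft_force': array([ 0.86173523,  0.585548  , -0.43965706]), 'ft_torque': array([ 0.03836931,  0.00782643, -0.00643006]), 'grip_width': 0.08506095137089088}
scene {'intrinsics': array([[440.12873126,   0.        , 320.13197955],
       [  0.        , 440.12873126, 203.34154488],
       [  0.        ,   0.        ,   1.        ]]), 'distortion': array([-0.08505799,  0.        ,  0.        ,  0.        ,  0.        ]), 'T': array([[-0.48838589, -0.59468271,  0.63861703,  1.15909633],
       [ 0.87238476, -0.35000501,  0.34123499,  0.30737776],
       [ 0.02059261,  0.72377412,  0.68972964,  0.71260667],
       [ 0.        ,  0.        ,  0.        ,  1.        ]])}
top {'intrinsics': array([[421.59649641,   0.        , 318.98083183],
       [  0.        , 421.59649641, 203.82666653],
       [  0.        ,   0.        ,   1.        ]]), 'distortion': array([-0.00239898,  0.        ,  0.        ,  0.        ,  0.        ]), 'T': array([[ 1.05209249e-01,  9.72657103e-01, -2.07048726e-01,
         3.83967751e-01],
       [-9.94449685e-01,  1.03095210e-01, -2.10047954e-02,
        -2.29943424e-02],
       [ 9.15268307e-04,  2.08109439e-01,  9.78105119e-01,
         7.46968693e-01],
       [ 0.00000000e+00,  0.00000000e+00,  0.00000000e+00,
         1.00000000e+00]])}
```

View pics/a_scene.png

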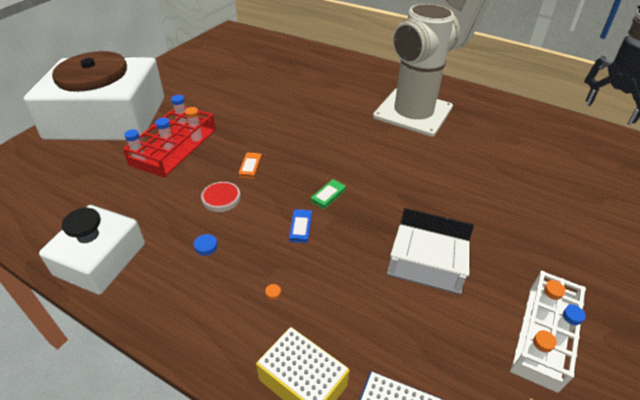

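View pics/a_top.png

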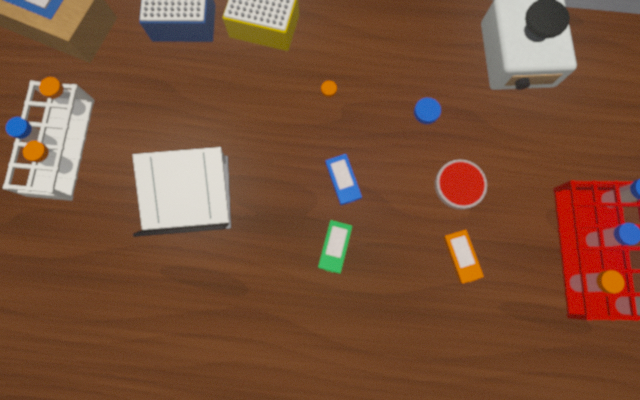

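The top view shows blue at (343,178), green at (335,247), orange at (464,256) and the shelf at (182,190) with its black backstop along the bottom edge. Next I measure them.

```bash
cat > h.py <<'E'
import cv2,numpy as np
from workcell import monitor,cams
def world(name,uv,d=None,zplane=None):
    i=cams.camera_info(name);uv=np.asarray(uv,float).reshape(-1,1,2)
    n=cv2.undistortPoints(uv,i["intrinsics"],i["distortion"])[:,0]
    r=np.c_[n[:,0],-n[:,1],-np.ones(len(n))]; T=i["T"]
    w=r@T[:3,:3].T
    s=d[:,None] if d is not None else ((zplane-T[2,3])/w[:,2])[:,None]
    return T[:3,3]+s*w
R={"blue":((100,120,60),(125,255,255)),"orange":((5,150,120),(20,255,255)),"green":((45,100,60),(85,255,255))}
def mask(p,c):
    return cv2.inRange(cv2.cvtColor(p,cv2.COLOR_BGR2HSV),*map(np.array,R[c]))
def boxes(name,p,c,z=.016):
    out=[]
    m=cv2.morphologyEx(mask(p,c),cv2.MORPH_CLOSE,np.ones((3,3)))
    for k in cv2.findContours(m,cv2.RETR_EXTERNAL,cv2.CHAIN_APPROX_NONE)[0]:
        if cv2.contourArea(k)<150: continue
        w=world(name,k[:,0],zplane=z)[:,:2]
        out.append((k[:,0].mean(0),cv2.minAreaRect((w*1000).astype(np.float32))))
    return out
E
python3 - <<'E'
from h import *
for n in("scene","top"):
    f=np.load(f"a_{n}.npz");p,d=f["p"],f["d"]
    for c in R:
        for b in boxes(n,p,c): print(n,c,b)
    v,u=np.nonzero(d>0);W=world(n,np.c_[u,v],d=d[v,u])
    hsv=cv2.cvtColor(p,cv2.COLOR_BGR2HSV)[v,u]
    # label/whole case depth centre
    box=((u>130)&(u<235)&(v>140)&(v<240)) if n=="top" else ((u>380)&(u<480)&(v>205)&(v<292))
    q=box&(W[:,2]>.02)&(hsv[:,2]>120)&(hsv[:,1]<60)
    P=W[q]; 
    for _ in range(4):
        c0=P.mean(0);nn=np.linalg.svd(P-c0,full_matrices=False)[2][2];nn*=np.sign(nn[2]);e=(W[q]-c0)@nn;P=W[q][abs(e)<.004]
    print(n,"plane",c0,nn,"tilt",np.degrees(np.arccos(nn[2])),"dir",np.degrees(np.arctan2(-nn[1],-nn[0])),len(P),"rms",((P-c0)@nn).std())
    r=cv2.minAreaRect((P[:,:2]*1000).astype(np.float32));print(r,cv2.boxPoints(r))
    b=box&(W[:,2]>.02)&(hsv[:,2]<60);print("black",b.sum(),W[b].min(0),W[b].max(0))
    if b.sum()>20:print(cv2.boxPoints(cv2.minAreaRect((W[b][:,:2]*1000).astype(np.float32))))
E
```

```text
scene blue (array([573.52727273, 314.2       ]), ((536.2018432617188, 524.8810424804688), (35.97346115112305, 46.52451705932617), 65.02410888671875))
scene blue (array([205.21311475, 244.26229508]), ((743.7628784179688, -184.67056274414062), (57.240936279296875, 45.989768981933594), 38.832908630371094))
scene blue (array([300.29787234, 225.56382979]), ((596.01123046875, -41.1509895324707), (96.8711166381836, 40.77503204345703), 25.069456100463867))
scene orange (array([544.56140351, 340.75438596]), ((621.439208984375, 483.4786071777344), (35.167240142822266, 44.355079650878906), 65.53333282470703))
scene orange (array([272.8125, 291.0625]), ((770.4821166992188, 2.432628631591797), (36.686927795410156, 32.44058609008789), 30.310335159301758))
scene orange (array([554.58928571, 288.875     ]), ((493.9234924316406, 483.22381591796875), (36.75503921508789, 48.131195068359375), 85.88247680664062))
scene orange (array([249.6   , 164.9625]), ((480.1993103027344, -260.7480773925781), (106.22129821777344, 45.4698486328125), 23.20808982849121))
scene green (array([327.74666667, 193.54666667]),
[... 2558 characters left out ...]
5.216099739074707))
top green (array([334.7810219 , 246.25547445]), ((466.9816589355469, -42.443275451660156), (40.9672966003418, 87.85674285888672), 81.27570343017578))
top plane [0.53614865 0.23169365 0.04281476] [-0.30344416 -0.05780329  0.95109433] tilt 17.992987701797666 dir 10.785100914779747 6549 rms 0.0012541215784219863
((535.4866943359375, 231.95010375976562), (125.76341247558594, 149.36167907714844), 10.736747741699219) [[459.79303 293.6089 ]
 [487.6186  146.862  ]
 [611.18036 170.29132]
 [583.3548  317.0382 ]]
black 103 [0.44553625 0.14611881 0.04847201] [0.47767779 0.28906354 0.06206688]
[[444.92856 288.62424]
 [472.6401  145.14583]
 [480.6039  146.68399]
 [452.89236 290.1624 ]]
```

```bash
cat >> h.py <<'E'
from scipy.spatial.transform import Rotation as Ro
def go(x,y,z,yaw,o=None):
    "tool-frame shift after first turning to yaw (deg of tool x)"
    o=o or monitor.get_obs(); M=Ro.from_quat(o["tool_rot"]).as_matrix()
    cur=np.degrees(np.arctan2(M[1,0],M[0,0])); dy=(yaw-cur+180)%360-180
    M2=Ro.from_euler("z",dy,degrees=True).as_matrix()@M
    d=M2.T@(np.array([x,y,z])-o["eef_pos"])
    print("t",o["clock"],"pos",o["eef_pos"].round(4),"yaw",cur.round(2),"tilt",M[:,2].round(3),"q",o["joint_pos"].round(2))
    print("turn rad",-np.radians(dy).round(4),"shift mm",(d*1000).round(1),"F",o["ft_force"].round(1),"w",o["grip_width"].round(4))
E
python3 -c "
from h import *
go(.590,-.045,.15,204.9)"
```

```text
t 0.1 pos [0.1669 0.4707 0.2305] yaw 160.47 tilt [-0.001 -0.002 -1.   ] q [ 1.23  0.24  0.    1.34 -0.    1.57]Traceback (most recent call last):
  File "<string>", line 3, in <module>
    go(.590,-.045,.15,204.9)
    ~~^^^^^^^^^^^^^^^^^^^^^^
  File "h.py", line 29, in go
    print("turn rad",-np.radians(dy).round(4),"shift mm",(d*1000).round(1),"F",o["ft_force"].round(1),"w",o["grip_width"].round(4))
                                                                                                          ^^^^^^^^^^^^^^^^^^^^^
AttributeError: 'float' object has no attribute 'round'
```

>>> send_rows(
  moves=[
    [0, 0, 0, -1],
    [0, 0, 0, -1],
    [0, 0, 0, -1],
    [0, 0, 0, -1],
    [0, 0, 0, -1],
    [0, 0, 0, -1],
    [0, 0, 0, -1],
    [0, 0, 0, -0.77],
  ],
  claw=1,
)

```text
clock: 0.9
eef_pos: [0.1669, 0.4709, 0.2307]
tool_rot: [-0.218, 0.976, -0.001, -0.0]
ft_force: [-0.5, -0.2, -0.3]
grip_width: 0.0859
```

```bash
python3 -c "
from h import *
go(.590,-.045,.15,204.9)"
```

```text
t 0.9 pos [0.1669 0.4709 0.2307] yaw -154.8 tilt [-0.    -0.001 -1.   ] q [1.23 0.24 0.   1.34 0.   0.79]Traceback (most recent call last):
  File "<string>", line 3, in <module>
    go(.590,-.045,.15,204.9)
    ~~^^^^^^^^^^^^^^^^^^^^^^
  File "h.py", line 29, in go
    print("turn rad",-np.radians(dy).round(4),"shift mm",(d*1000).round(1),"F",o["ft_force"].round(1),"w",o["grip_width"].round(4))
                                                                                                          ^^^^^^^^^^^^^^^^^^^^^
AttributeError: 'float' object has no attribute 'round'
```

```bash
sed -i 's/o\["grip_width"\].round(4)/round(o["grip_width"],4)/' h.py; python3 -c "
from h import *
go(.590,-.045,.10,204.9)"
```

```text
t 0.9 pos [0.1669 0.4709 0.2307] yaw -154.8 tilt [-0.    -0.001 -1.   ] q [1.23 0.24 0.   1.34 0.   0.79]
turn rad 0.0052 shift mm [-166.6 -645.9  131.2] F [-0.5 -0.2 -0.3] w 0.0859
```

>>> send_rows(
  moves=[
    [-0.0098, -0.038, 0, 0],
    [-0.0098, -0.038, 0, 0],
    [-0.0098, -0.038, 0, 0],
    [-0.0098, -0.038, 0, 0],
    [-0.0098, -0.038, 0, 0],
    [-0.0098, -0.038, 0, 0],
    [-0.0098, -0.038, 0, 0],
    [-0.0098, -0.038, 0, 0],
    [-0.0098, -0.038, 0, 0],
    [-0.0098, -0.038, 0, 0],
    [-0.0098, -0.038, 0, 0],
    [-0.0098, -0.038, 0, 0],
    [-0.0098, -0.038, 0.026, 0],
    [-0.0098, -0.038, 0.026, 0],
    [-0.0098, -0.038, 0.026, 0],
    [-0.0098, -0.038, 0.026, 0],
    [-0.0098, -0.038, 0.026, 0.05],
    [0, 0, 0, 0],
  ],
)

```text
clock: 2.7
eef_pos: [0.5901, -0.0475, 0.0951]
tool_rot: [-0.211, 0.977, 0.001, -0.004]
ft_force: [-1.5, 0.6, -0.0]
grip_width: 0.0853
```

```bash
python3 -c "
from h import *
go(.590,-.045,.001,204.9)
p,d=cams.camera('scene');cv2.imwrite('pics/b.png',p[100:320,160:520].repeat(2,0).repeat(2,1))
for b in boxes('scene',p,'blue'): print(b)"
```

```text
t 2.7 pos [ 0.5901 -0.0475  0.0951] yaw -155.58 tilt [-0.008 -0.001 -1.   ] q [-0.08  0.51  0.04  1.11 -0.   -0.51]
turn rad -0.0085 shift mm [-1.7  2.  94.1] F [-1.5  0.6 -0. ] w 0.0853
(array([573.54545455, 314.2       ]), ((536.2018432617188, 524.8810424804688), (35.97346115112305, 46.52451705932617), 65.02410888671875))
(array([205.2295082, 244.2295082]), ((743.6483154296875, -184.76226806640625), (56.94732666015625, 45.98942947387695), 38.835819244384766))
(array([300.28723404, 225.55319149]), ((595.978271484375, -41.296600341796875), (96.91371154785156, 40.839317321777344), 24.6301326751709))
```

View pics/b.png

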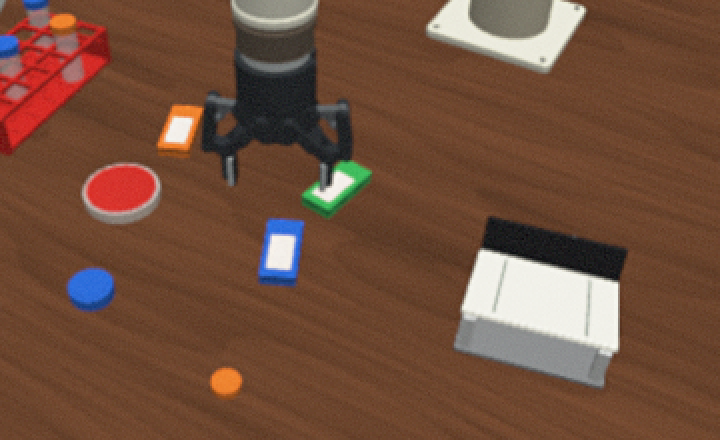

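The gripper hangs between and behind the blue case (crop 282,250), which is consistent with being above it. I descend and check again.

>>> send_rows(
  moves=[
    [-0.001, 0.001, 0.035, -0.08],
    [0, 0.001, 0.025, 0],
    [0, 0, 0.015, 0],
    [0, 0, 0, 0],
  ],
)

```text
clock: 3.15
eef_pos: [0.5886, -0.0403, 0.0248]
tool_rot: [-0.219, 0.976, 0.001, -0.002]
ft_force: [-0.2, 0.2, 0.9]
grip_width: 0.0853
```

```bash
python3 -c "
from h import *
go(.590,-.045,.001,204.9)"
```

```text
t 3.15 pos [ 0.5886 -0.0403  0.0248] yaw -154.75 tilt [-0.005  0.001 -1.   ] q [-0.07  0.58 -0.05  0.95  0.   -0.51]
turn rad 0.006 shift mm [ 0.6 -4.9 23.8] F [-0.2  0.2  0.9] w 0.0853
```

>>> send_rows(
  moves=[
    [0, -0.003, 0.008, 0],
    [0, 0, 0.005, 0],
    [0, 0, 0, 0],
    [0, 0, 0, 0],
  ],
)

```text
clock: 3.55
eef_pos: [0.5928, -0.0444, 0.0139]
tool_rot: [-0.218, 0.976, -0.0, 0.0]
ft_force: [0.5, 0.6, 0.6]
grip_width: 0.0855
```

```bash
python3 -c "
from h import *
go(.590,-.045,.001,204.9)"
```

```text
t 3.55 pos [ 0.5928 -0.0444  0.0139] yaw -154.83 tilt [ 0.001 -0.    -1.   ] q [-0.07  0.6  -0.05  0.92  0.   -0.51]
turn rad 0.0047 shift mm [ 2.8  0.6 12.9] F [0.5 0.6 0.6] w 0.0855
```

>>> send_rows(
  moves=[
    [0.002, 0, 0.008, 0],
    [0, 0, 0.005, 0],
    [0, 0, 0, 0],
    [0, 0, 0, 0],
  ],
)

```text
clock: 3.95
eef_pos: [0.5903, -0.0452, -0.0001]
tool_rot: [-0.218, 0.976, 0.0, -0.0]
ft_force: [0.2, 0.2, 0.3]
grip_width: 0.0854
```

>>> send_rows(
  moves=[
    [0, 0, 0, 0],
    [0, 0, 0, 0],
    [0, 0, 0, 0],
    [0, 0, 0, 0],
    [0, 0, 0, 0],
    [0, 0, 0, 0],
    [0, 0, 0, 0],
    [0, 0, 0, 0],
    [0, 0, 0, 0],
    [0, 0, 0, 0],
  ],
  claw=-1,
)

```text
clock: 4.95
eef_pos: [0.5911, -0.0453, 0.0008]
tool_rot: [-0.218, 0.976, -0.0, 0.001]
ft_force: [1.3, -0.2, 6.1]
grip_width: 0.0382
```

```bash
python3 -c "
from h import *
go(.590,-.045,.15,191)
p,d=cams.camera('scene');cv2.imwrite('pics/c.png',cv2.resize(p[120:270,220:400],None,fx=4,fy=4))"
```

```text
t 4.95 pos [ 0.5911 -0.0453  0.0008] yaw -154.84 tilt [ 0.001 -0.    -1.   ] q [-0.08  0.61 -0.07  0.89  0.   -0.52]
turn rad 0.2472 shift mm [   0.9    0.4 -149.2] F [ 1.3 -0.2  6.1] w 0.0382
```

View pics/c.png

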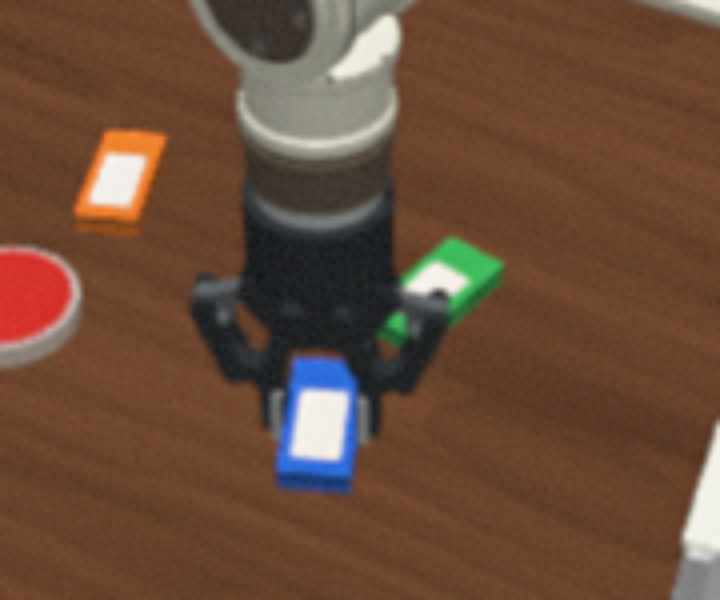

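The blue case is in the jaws at (320,425). The 6 N upward force suggests the tips touch the bench, so I regrip 5 mm higher to leave room for the slope.

>>> send_rows(
  moves=[
    [0, 0, 0, 0],
    [0, 0, 0, 0],
    [0, 0, -0.003, 0],
    [0, 0, -0.002, 0],
    [0, 0, 0, 0],
    [0, 0, 0, 0],
  ],
  claw=0.15,
)

```text
clock: 5.6
eef_pos: [0.5906, -0.0452, 0.0054]
tool_rot: [-0.218, 0.976, -0.0, 0.0]
ft_force: [-0.7, -0.1, -0.3]
grip_width: 0.0492
```

>>> send_rows(
  moves=[
    [0, 0, 0, 0],
    [0, 0, 0, 0],
    [0, 0, 0, 0],
    [0, 0, 0, 0],
    [0, 0, 0, 0],
    [0, 0, 0, 0],
  ],
  claw=-1,
)

```text
clock: 6.2
eef_pos: [0.5909, -0.0453, 0.0057]
tool_rot: [-0.218, 0.976, -0.0, 0.0]
ft_force: [-1.2, 0.5, 5.3]
grip_width: 0.0382
```

```bash
python3 -c "
from h import *
go(.590,-.045,.15,191)
import math
a=math.radians(11)
ox,oy=.474,.22
for s in(38.4,45): print(ox+s/1000*math.cos(a),oy+s/1000*math.sin(a))
go(.512,.2275,.13,191)"
```

```text
t 6.2 pos [ 0.5909 -0.0453  0.0057] yaw -154.84 tilt [ 0.001 -0.    -1.   ] q [-0.08  0.6  -0.06  0.9  -0.   -0.52]
turn rad 0.2472 shift mm [   0.7    0.4 -144.3] F [-1.2  0.5  5.3] w 0.0382
0.5116944838443903 0.2273270654224593
0.5181732232551448 0.22858640479194453
t 6.2 pos [ 0.5909 -0.0453  0.0057] yaw -154.84 tilt [ 0.001 -0.    -1.   ] q [-0.08  0.6  -0.06  0.9  -0.   -0.52]
turn rad 0.2472 shift mm [  25.3  282.7 -124.4] F [-1.2  0.5  5.3] w 0.0382
```

>>> send_rows(
  moves=[
    [0, 0, -0.01, 0],
    [0, 0, -0.025, 0],
    [0, 0, -0.04, 0.5],
    [0, 0.01, -0.04, 1],
    [0, 0.02, -0.01, 0.97],
    [0.002, 0.035, 0, 0],
    [0.003, 0.04, 0, 0],
    [0.004, 0.04, 0, 0],
    [0.005, 0.04, 0, 0],
    [0.005, 0.04, 0, 0],
    [0.005, 0.03, 0, 0],
    [0.003, 0.02, 0, 0],
    [0, 0.008, 0, 0],
    [0, 0, 0, 0],
    [0, 0, 0, 0],
    [0, 0, 0, 0],
  ],
)

```text
clock: 7.8
eef_pos: [0.5066, 0.2252, 0.1302]
tool_rot: [-0.095, 0.995, -0.0, -0.0]
ft_force: [-1.1, 0.7, -1.3]
grip_width: 0.038
```

```bash
python3 -c "
from h import *
go(.5152,.228,.13,191)
for n in('scene','top'):
  p,d=cams.camera(n)
  for b in boxes(n,p,'blue',z=.14): print(b)
  cv2.imwrite('pics/d_%s.png'%n,cv2.resize(p[130:330,340:540] if n=='scene' else p[80:280,80:280],None,fx=3,fy=3))"
```

```text
t 7.8 pos [0.5066 0.2252 0.1302] yaw -169.09 tilt [-0. -0. -1.] q [ 0.42  0.41 -0.03  1.14 -0.    0.23]
turn rad -0.0015 shift mm [-8.9  1.1  0.2] F [-1.1  0.7 -1.3] w 0.038
(array([573.54545455, 314.21818182]), ((647.0806884765625, 486.1642150878906), (29.56997299194336, 38.242977142333984), 65.02425384521484))
(array([205.17460317, 244.26984127]), ((817.5960083007812, -97.16265869140625), (47.30522155761719, 37.80337142944336), 38.83259963989258))
(array([442.11320755, 206.31132075]), ((515.2179565429688, 227.62942504882812), (102.09966278076172, 41.70456314086914), 10.124162673950195))
(array([628.01492537, 234.        ]), ((516.3276977539062, -459.68505859375), (34.58289337158203, 31.551271438598633), 87.05916595458984))
(array([159.64166667, 206.65833333]), ((487.46539306640625, 221.32925415039062), (48.53653335571289, 41.3919563293457), 10.104496002197266))
(array([427.08571429, 110.04285714]), ((677.6646118164062, -161.20448303222656), (40.409481048583984, 38.6669807434082), 3.311697244644165))
(array([38.93333333,  6.42857143]), ((788.5072631835938, 483.36834716796875), (31.549179077148438, 75.68555450439453), 5.978366374969482))
```

View pics/d_scene.png

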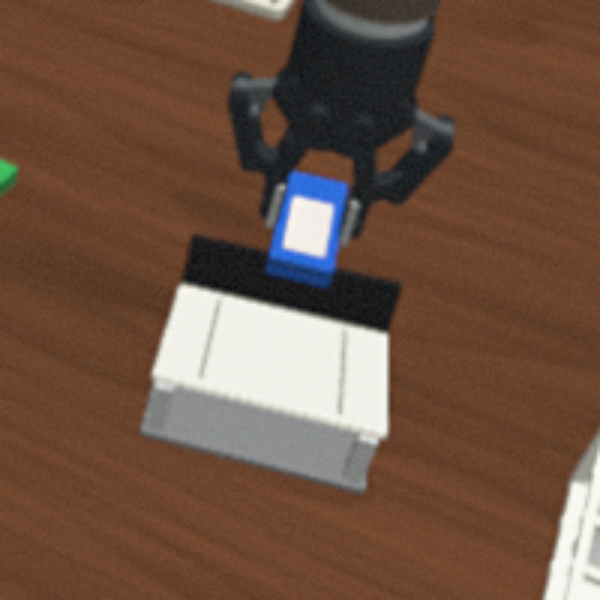

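View pics/d_top.png

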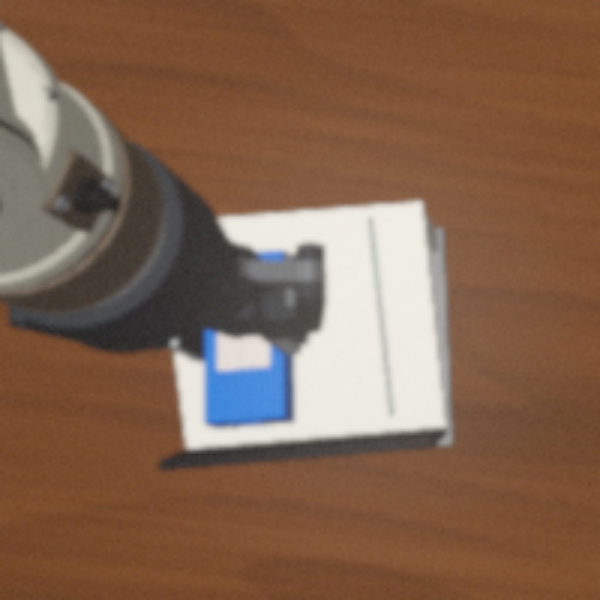

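Blue is held level at scene crop (308,228) and centred under the jaws, with the shelf below it. I move 9 mm uphill and down to just before contact.

>>> send_rows(
  moves=[
    [-0.005, 0.001, 0.02, 0],
    [-0.004, 0, 0.025, 0],
    [0, 0, 0.018, 0],
    [0, 0, 0.006, 0],
    [0, 0, 0, 0],
    [0, 0, 0, 0],
    [0, 0, 0, 0],
  ],
)

```text
clock: 8.6
eef_pos: [0.5159, 0.2294, 0.0626]
tool_rot: [-0.096, 0.995, 0.0, 0.001]
ft_force: [0.6, 0.6, -1.3]
grip_width: 0.0381
```

>>> send_rows(
  moves=[
    [0, 0, 0.002, 0],
    [0, 0, 0.002, 0],
    [0, 0, 0.002, 0],
    [0, 0, 0, 0],
    [0, 0, 0, 0],
  ],
)

```text
clock: 9.1
eef_pos: [0.5147, 0.2291, 0.0551]
tool_rot: [-0.096, 0.995, -0.0, -0.0]
ft_force: [-0.4, 0.7, -1.8]
grip_width: 0.038
```

```bash
python3 -c "
from h import *
go(.5152,.228,.0425,191)
for n in('scene',):
  p,d=cams.camera(n)
  cv2.imwrite('pics/e_%s.png'%n,cv2.resize(p[150:310,360:520] if n=='scene' else p[80:280,80:280],None,fx=3.5,fy=3.5))"
```

```text
t 9.1 pos [0.5147 0.2291 0.0551] yaw -168.98 tilt [-0. -0. -1.] q [ 0.42  0.5  -0.1   0.97 -0.    0.23]
turn rad 0.0003 shift mm [-0.3 -1.1 12.6] F [-0.4  0.7 -1.8] w 0.038
```

View pics/e_scene.png

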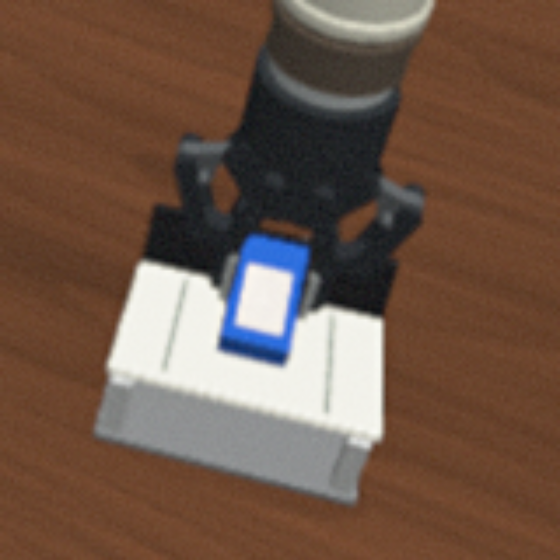

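Blue (crop 265,300) is over the shelf's middle and about to touch. I press down in 2 mm steps.

>>> send_rows(
  moves=[
    [0, 0, 0.002, 0],
    [0, 0, 0.002, 0],
    [0, 0, 0, 0],
    [0, 0, 0, 0],
  ],
)

```text
clock: 9.55
eef_pos: [0.5148, 0.2292, 0.0532]
tool_rot: [-0.096, 0.995, 0.0, 0.0]
ft_force: [-5.8, -2.1, 10.5]
grip_width: 0.0377
```

>>> send_rows(
  moves=[
    [0, 0, 0.002, 0],
    [0, 0, 0, 0],
    [0, 0, 0, 0],
  ],
)

```text
clock: 9.85
eef_pos: [0.5144, 0.229, 0.0514]
tool_rot: [-0.096, 0.995, 0.0, 0.0]
ft_force: [-6.7, -1.8, 14.2]
grip_width: 0.0382
```

>>> send_rows(
  moves=[
    [0, 0, 0.002, 0],
    [0, 0, 0, 0],
    [0, 0, 0, 0],
  ],
)

```text
clock: 10.15
eef_pos: [0.5137, 0.2288, 0.0492]
tool_rot: [-0.096, 0.995, -0.0, -0.001]
ft_force: [-7.5, -2.4, 13.2]
grip_width: 0.038
```

>>> send_rows(
  moves=[
    [0, 0, 0.002, 0],
    [0, 0, 0.002, 0],
    [0, 0, 0, 0],
    [0, 0, 0, 0],
  ],
)

```text
clock: 10.55
eef_pos: [0.5128, 0.2287, 0.0448]
tool_rot: [-0.096, 0.995, -0.0, -0.001]
ft_force: [-10.1, -2.6, 12.8]
grip_width: 0.0381
```

>>> send_rows(
  moves=[
    [0, 0, 0.002, 0],
    [0, 0, 0, 0],
    [0, 0, 0, 0],
  ],
)

```text
clock: 10.85
eef_pos: [0.5125, 0.2286, 0.0426]
tool_rot: [-0.096, 0.995, -0.0, -0.002]
ft_force: [-9.7, -1.4, 12.8]
grip_width: 0.0382
```

```bash
python3 -c "
from h import *
go(.5152,.228,.0425,191)
for n in('scene',):
  p,d=cams.camera(n)
  cv2.imwrite('pics/f_%s.png'%n,cv2.resize(p[150:310,360:520] if n=='scene' else p[80:280,80:280],None,fx=3.5,fy=3.5))"
```

```text
t 10.85 pos [0.5125 0.2286 0.0426] yaw -168.97 tilt [-0.004 -0.001 -1.   ] q [ 0.42  0.51 -0.12  0.95  0.    0.23]
turn rad 0.0006 shift mm [-2.6 -1.2  0.1] F [-9.7 -1.4 12.8] w 0.0382
```

View pics/f_scene.png

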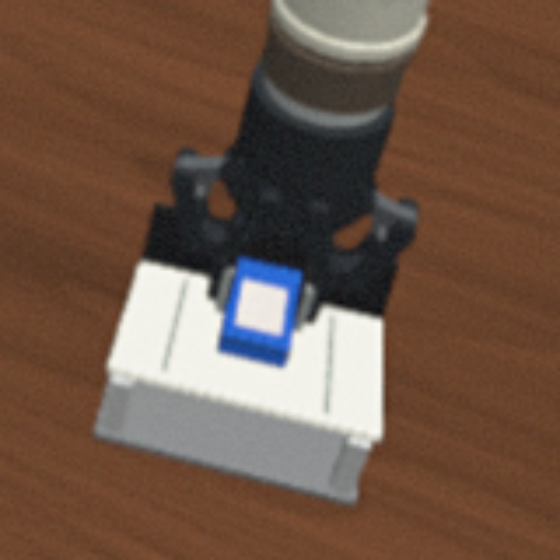

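Blue (crop 262,310) is now visibly tilted with the slope. I press a little more until the low end lands.

>>> send_rows(
  moves=[
    [0, 0, 0.0015, 0],
    [0, 0, 0, 0],
    [0, 0, 0, 0],
  ],
)

```text
clock: 11.2
eef_pos: [0.5123, 0.2286, 0.0411]
tool_rot: [-0.096, 0.995, -0.0, -0.002]
ft_force: [-10.7, -3.0, 12.0]
grip_width: 0.0382
```

>>> send_rows(
  moves=[
    [0, 0, 0.001, 0],
    [0, 0, 0, 0],
    [0, 0, 0, 0],
  ],
)

```text
clock: 11.5
eef_pos: [0.5123, 0.2286, 0.0402]
tool_rot: [-0.096, 0.995, -0.0, -0.002]
ft_force: [-10.4, -2.8, 13.8]
grip_width: 0.0382
```

>>> send_rows(
  moves=[
    [0, 0, 0, 0],
    [0, 0, 0, 0],
    [0, 0, 0, 0],
    [0, 0, 0, 0],
    [0, 0, 0, 0],
  ],
  claw=0.5,
)

```text
clock: 12.0
eef_pos: [0.515, 0.2291, 0.0386]
tool_rot: [-0.096, 0.995, -0.0, -0.0]
ft_force: [-0.4, 0.1, 0.3]
grip_width: 0.0641
```

```bash
python3 -c "
from h import *
go(.5152,.228,.0425,191)
for n in('scene','top'):
  p,d=cams.camera(n)
  cv2.imwrite('pics/g_%s.png'%n,cv2.resize(p[150:310,360:520] if n=='scene' else p[100:260,100:260],None,fx=3.5,fy=3.5))"
```

```text
t 12.0 pos [0.515  0.2291 0.0386] yaw -168.99 tilt [-0. -0. -1.] q [ 0.42  0.52 -0.12  0.94 -0.    0.23]
turn rad 0.0001 shift mm [ 0.  -1.1 -3.9] F [-0.4  0.1  0.3] w 0.0641
```

View pics/g_scene.png

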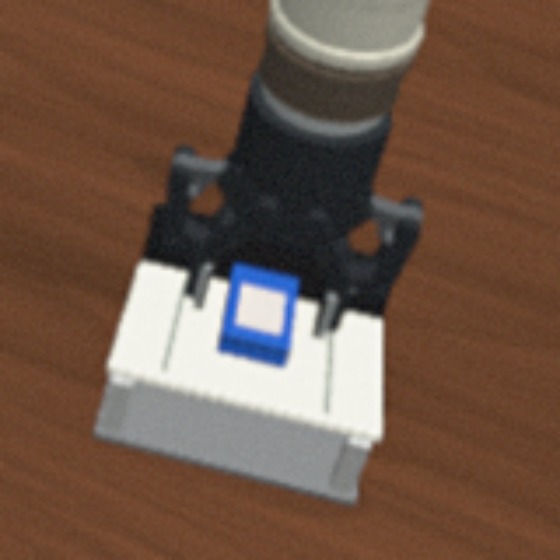

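View pics/g_top.png

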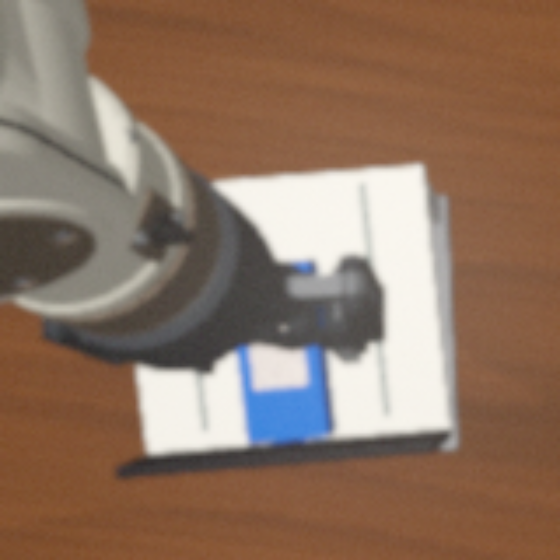

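>>> send_rows(
  moves=[
    [0, 0, -0.01, 0],
    [0, 0, -0.02, 0],
    [0, 0, -0.03, 0],
    [0, 0, -0.04, -1],
    [0, 0, 0, -1],
    [0, -0.02, 0, 0],
    [0, -0.04, 0, 0],
    [0, -0.04, 0, 0],
    [0, -0.04, 0, 0],
    [0, -0.04, 0, 0],
    [0, -0.04, 0, 0],
    [0, -0.04, 0, 0],
  ],
  claw=1,
)

```text
clock: 13.3
eef_pos: [0.6149, -0.0127, 0.1398]
tool_rot: [-0.195, 0.981, -0.0, 0.001]
ft_force: [1.0, 0.8, -0.2]
grip_width: 0.0852
```

```bash
cat > m.py <<'E'
from h import *
import sys
O=np.array([.474,.220,.022]);a=np.radians(11);s=np.radians(18)
X=np.array([np.cos(a)*np.cos(s),np.sin(a)*np.cos(s),np.sin(s)]);Y=np.array([-np.sin(a),np.cos(a),0]);Z=np.cross(X,Y)
B=np.stack([X,Y,Z],1)
def onshelf(n,p,d,c):
    i=cams.camera_info(n);h={"blue":.016,"orange":.032}[c]
    m=cv2.morphologyEx(mask(p,c),cv2.MORPH_CLOSE,np.ones((15,15)));
    roi=np.zeros_like(m)
    if n=="top": roi[130:250,120:245]=255
    else: roi[180:300,370:490]=255
    m&=roi
    ks=cv2.findContours(m,cv2.RETR_EXTERNAL,cv2.CHAIN_APPROX_NONE)[0]
    if not ks:print(n,c,"none");return
    m=cv2.drawContours(m*0,[max(ks,key=cv2.contourArea)],-1,255,-1)
    v,u=np.nonzero((m>0)&(d>0));w=(world(n,np.c_[u,v],d=d[v,u])-O)@B
    t=w[abs(w[:,2]-np.median(w[:,2]))<.005]
    A=np.c_[t[:,:2],np.ones(len(t))];k=np.linalg.lstsq(A,t[:,2],rcond=None)[0]
    # top outline: ray onto plane z=h of the shelf frame
    C=(i["T"][:3,3]-O)@B; w1=world(n,np.c_[u,v],d=np.ones(len(u)));r=(w1-O)@B-C
    q=C+r*((h-C[2])/r[:,2])[:,None]
    print(n,c,"ztop med",np.median(w[:,2]).round(4),"slopes xy",k[:2].round(3),"rect(top plane)",cv2.minAreaRect((q[:,:2]*1000).astype(np.float32)),
      "depth-rect",cv2.minAreaRect((t[:,:2]*1000).astype(np.float32)))
E
python3 - <<'E'
from m import *
for n in('scene','top'):
    p,d=cams.camera(n); onshelf(n,p,d,"blue")
    for b in boxes(n,p,"orange"): 
        if abs(b[1][0][1]+262)<25: print(b)
    for b in boxes(n,p,"green"): print(b)
    cv2.imwrite(f"pics/h_{n}.png",p)
go(.474,-.264,.05,202.7)
E
```

```text
scene blue ztop med 0.0146 slopes xy [-0.013  0.001] rect(top plane) ((57.03318405151367, 2.4243087768554688), (113.24991607666016, 42.41465377807617), 2.0675995349884033) depth-rect ((45.852317810058594, 2.6957244873046875), (94.07056427001953, 41.331024169921875), 0.9756814241409302)
(array([249.6   , 164.9875]), ((481.1681213378906, -260.33251953125), (108.99404907226562, 45.4724235534668), 23.211923599243164))
(array([327.18644068, 193.74576271]), ((474.37298583984375, -38.23755645751953), (49.527679443359375, 97.66856384277344), 81.28731536865234))
top blue none
t 13.4 pos [ 0.616  -0.0161  0.1395] yaw -157.89 tilt [ 0.002 -0.002 -1.   ] q [-0.03  0.52  0.17  1.22 -0.   -0.41]
turn rad -0.0104 shift mm [ 226.8 -173.7   89.6] F [-0.2  0.6  0.1] w 0.0854
```

View pics/h_top.png

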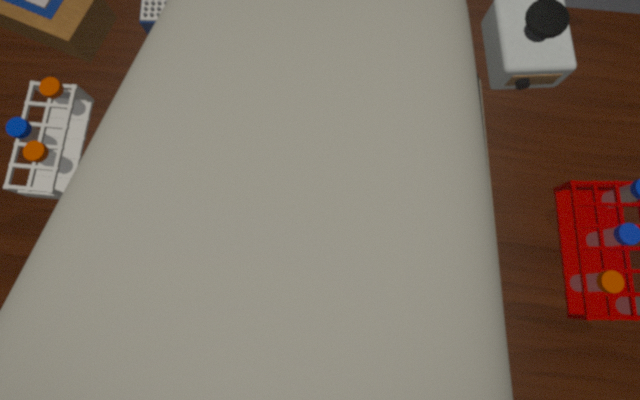

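View pics/h_scene.png

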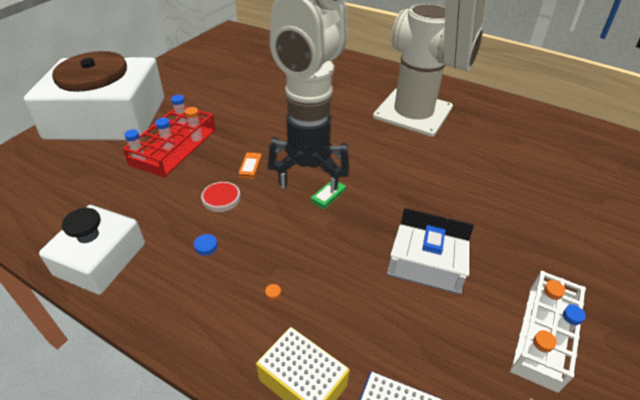

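Blue lies flat on the shelf (top plane 14.6 mm, slope error 0.013 rad, low end about at the backstop, y about +2.5 mm), and green is unmoved. The arm hides the shelf in the top view. Next is the orange case.

>>> send_rows(
  moves=[
    [0.015, -0.012, 0, -0.1],
    [0.028, -0.022, 0, 0],
    [0.034, -0.026, 0, 0],
    [0.034, -0.026, 0, 0],
    [0.034, -0.026, 0, 0],
    [0.034, -0.026, 0.01, 0],
    [0.028, -0.022, 0.02, 0],
    [0.014, -0.01, 0.02, 0],
    [0.006, -0.004, 0.01, 0],
    [0, 0, 0.01, 0],
    [0, 0, 0, 0],
    [0, 0, 0, 0],
    [0, 0, 0, 0],
  ],
)

```text
clock: 14.7
eef_pos: [0.4747, -0.2594, 0.0697]
tool_rot: [-0.201, 0.98, -0.0, 0.001]
ft_force: [-1.1, -0.3, -0.6]
grip_width: 0.0851
```

```bash
python3 - <<'E'
from h import *
p,d=cams.camera('scene')
v,u=np.nonzero(d>0);W=world('scene',np.c_[u,v],d=d[v,u])
q=(abs(u-250)<22)&(abs(v-165)<22)&(W[:,2]>.011)&(W[:,2]<.022)&(abs(W[:,1]+.264)<.06)
r=cv2.minAreaRect((W[q][:,:2]*1000).astype(np.float32));print(q.sum(),r,W[q].mean(0))
p0=np.load('a_top.npz');d=p0["d"];v,u=np.nonzero(d>0);W=world('top',np.c_[u,v],d=d[v,u])
for lo in(.008,.011):
    q=(abs(u-464)<35)&(abs(v-256)<35)&(W[:,2]>lo)&(W[:,2]<.025);print(q.sum(),cv2.minAreaRect((W[q][:,:2]*1000).astype(np.float32)),W[q].mean(0))
p=p0["p"];m=cv2.inRange(cv2.cvtColor(p,cv2.COLOR_BGR2HSV),(5,200,150),(25,255,255));m[:220]=0;m[300:]=0;m[:,:430]=0;m[:,500:]=0
k=cv2.findNonZero(m);print(cv2.minAreaRect((world('top',k[:,0],zplane=.016)[:,:2]*1000).astype(np.float32)))
go(.474,-.264,.002,202.7)
E
```

```text
384 ((497.27508544921875, -255.93045043945312), (142.0362548828125, 48.703739166259766), 16.0717830657959) [ 0.48208165 -0.26131227  0.01557231]
1219 ((474.2115478515625, -264.802490234375), (87.24483489990234, 41.3900146484375), 23.579944610595703) [ 0.4732977  -0.2638612   0.01659736]
1198 ((474.15863037109375, -264.8255920410156), (87.12934875488281, 41.3900146484375), 23.57994842529297) [ 0.47339599 -0.26416265  0.01671589]
((473.76025390625, -265.79083251953125), (87.51806640625, 41.57798385620117), 22.698101043701172)
t 14.75 pos [ 0.4745 -0.2595  0.0697] yaw -156.86 tilt [ 0.002 -0.001 -1.   ] q [-0.5   0.44 -0.15  0.98  0.   -0.9 ]
turn rad 0.0077 shift mm [ 2.3 -3.8 67.7] F [-0.3  0.2  0.5] w 0.0854
```

>>> send_rows(
  moves=[
    [0.002, -0.005, 0.02, 0],
    [0, 0, 0.02, 0],
    [0, 0, 0.015, 0],
    [0, 0, 0.008, 0],
    [0, 0, 0.002, 0],
    [0, 0, 0, 0],
    [0, 0, 0, 0],
    [0, 0, 0, 0],
  ],
)

```text
clock: 15.55
eef_pos: [0.4742, -0.2658, 0.0047]
tool_rot: [-0.2, 0.98, -0.001, 0.001]
ft_force: [-0.1, -0.6, 0.3]
grip_width: 0.0854
```

```bash
python3 - <<'E'
from h import *
go(.474,-.265,.004,203.1)
p,d=cams.camera('scene');cv2.imwrite('pics/i.png',cv2.resize(p[90:220,180:340],None,fx=4,fy=4))
E
```

```text
t 15.55 pos [ 0.4742 -0.2658  0.0047] yaw -156.95 tilt [ 0.002 -0.001 -1.   ] q [-0.51  0.53 -0.21  0.83  0.   -0.91]
turn rad -0.0009 shift mm [-0.1  0.8  0.7] F [-0.1 -0.6  0.3] w 0.0854
```

View pics/i.png

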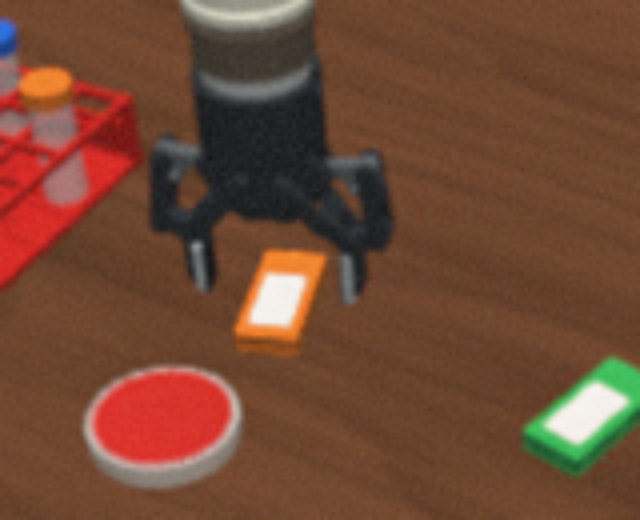

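>>> send_rows(
  moves=[
    [0, 0.001, 0.001, 0],
    [0, 0, 0, 0],
    [0, 0, 0, 0],
    [0, 0, 0, 0],
    [0, 0, 0, 0],
    [0, 0, 0, 0],
    [0, 0, 0, 0],
    [0, 0, 0, 0],
    [0, 0, 0, 0],
    [0, 0, 0, 0],
  ],
  claw=-1,
)

```text
clock: 16.6
eef_pos: [0.4735, -0.2648, 0.0033]
tool_rot: [-0.2, 0.98, -0.0, 0.0]
ft_force: [-0.4, -0.9, 5.7]
grip_width: 0.0385
```

>>> send_rows(
  moves=[
    [0, 0, -0.01, 0],
    [0, 0, -0.025, 0],
    [0, 0, -0.035, 0],
    [0, 0, -0.04, 1],
    [0, 0, -0.02, 1],
    [0, 0, 0, 0.1],
    [0, 0, 0, 0],
    [0, 0, 0, 0],
    [0, 0, 0, 0],
  ],
)

```text
clock: 17.5
eef_pos: [0.4719, -0.2638, 0.1309]
tool_rot: [-0.096, 0.995, 0.001, -0.002]
ft_force: [0.0, -0.2, -0.7]
grip_width: 0.0382
```

```bash
python3 - <<'E'
from h import *
go(.513,.229,.135,191)
p,d=cams.camera('scene');cv2.imwrite('pics/j.png',cv2.resize(p[60:220,180:340],None,fx=3.5,fy=3.5))
E
```

```text
t 17.5 pos [ 0.4719 -0.2638  0.1309] yaw -168.95 tilt [-0.003  0.002 -1.   ] q [-0.51  0.39 -0.06  1.13  0.   -0.7 ]
turn rad 0.0009 shift mm [-134.4  475.9   -3.3] F [ 0.  -0.2 -0.7] w 0.0382
```

View pics/j.png

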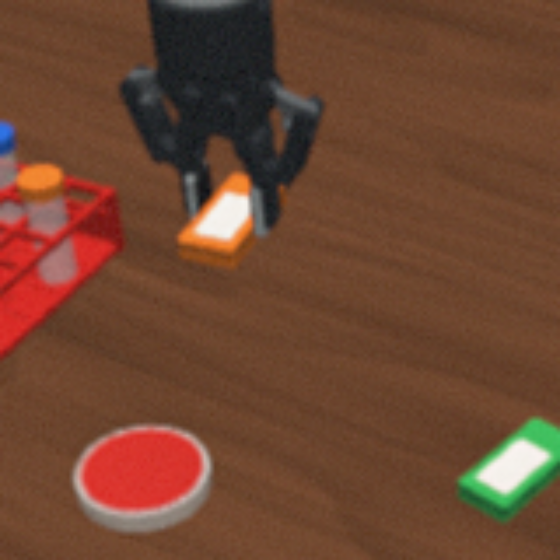

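Orange is held level (crop 225,220). I carry it to above the shelf.

>>> send_rows(
  moves=[
    [-0.004, 0.02, 0, 0],
    [-0.01, 0.035, 0, 0],
    [-0.011, 0.04, 0, 0],
    [-0.011, 0.04, 0, 0],
    [-0.011, 0.04, 0, 0],
    [-0.011, 0.04, 0, 0],
    [-0.011, 0.04, 0, 0],
    [-0.011, 0.04, 0, 0],
    [-0.011, 0.04, 0, 0],
    [-0.011, 0.04, 0, 0],
    [-0.011, 0.04, 0, 0],
    [-0.01, 0.035, 0, 0],
    [-0.007, 0.02, 0, 0],
    [-0.002, 0.006, 0, 0],
    [0, 0, 0, 0],
    [0, 0, 0, 0],
    [0, 0, 0, 0],
    [0, 0, 0, 0],
  ],
)

```text
clock: 19.35
eef_pos: [0.5117, 0.2267, 0.1329]
tool_rot: [-0.095, 0.995, -0.0, -0.0]
ft_force: [0.2, -0.6, 0.2]
grip_width: 0.0385
```

```bash
python3 - <<'E'
from m import *
go(.513,.229,.074,191)
p,d=cams.camera('scene');cv2.imwrite('pics/k.png',cv2.resize(p[130:310,350:530],None,fx=3.3,fy=3.3))
E
```

```text
t 19.35 pos [0.5117 0.2267 0.1329] yaw -169.09 tilt [-0. -0. -1.] q [ 0.42  0.42 -0.01  1.15 -0.    0.23]
turn rad -0.0015 shift mm [-1.7  2.  58.9] F [ 0.2 -0.6  0.2] w 0.0385
```

View pics/k.png

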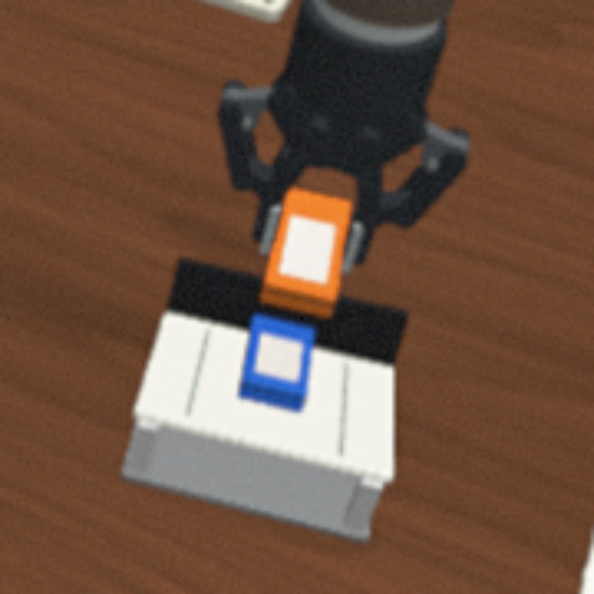

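Orange (crop 308,252) is above the shelf and in line with blue (crop 278,360). I lower it.

>>> send_rows(
  moves=[
    [-0.002, 0.002, 0.015, 0],
    [0, 0, 0.02, 0],
    [0, 0, 0.015, 0],
    [0, 0, 0.008, 0],
    [0, 0, 0, 0],
    [0, 0, 0, 0],
    [0, 0, 0, 0],
  ],
)

```text
clock: 20.1
eef_pos: [0.5141, 0.2305, 0.0759]
tool_rot: [-0.096, 0.995, 0.0, 0.001]
ft_force: [1.2, 0.5, -0.1]
grip_width: 0.0382
```

>>> send_rows(
  moves=[
    [0, 0, 0.002, 0],
    [0, 0, 0.002, 0],
    [0, 0, 0, 0],
    [0, 0, 0, 0],
  ],
)

```text
clock: 20.5
eef_pos: [0.5132, 0.2303, 0.0708]
tool_rot: [-0.096, 0.995, -0.0, -0.0]
ft_force: [0.1, 0.6, -0.8]
grip_width: 0.0382
```

```bash
python3 - <<'E'
from m import *
go(.513,.229,.0685,191)
p,d=cams.camera('scene');cv2.imwrite('pics/l.png',cv2.resize(p[150:310,360:520],None,fx=3.5,fy=3.5))
E
```

```text
t 20.5 pos [0.5132 0.2303 0.0708] yaw -168.98 tilt [-0. -0. -1.] q [ 0.42  0.48 -0.08  1.01  0.    0.23]
turn rad 0.0003 shift mm [ 0.5 -1.2  2.3] F [ 0.1  0.6 -0.8] w 0.0382
```

View pics/l.png

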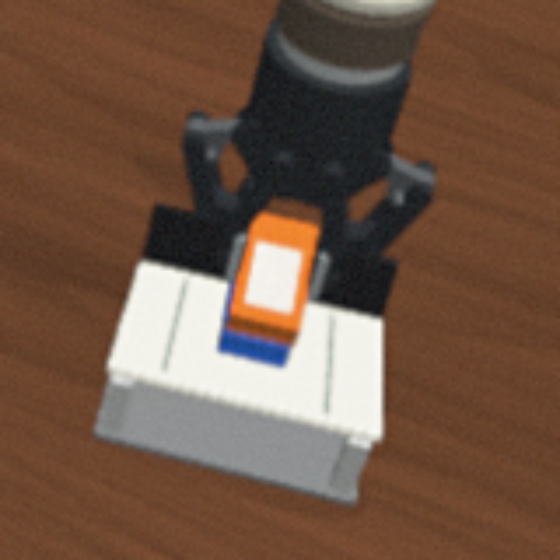

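Orange (crop 275,280) is lined up over blue and just above it. I press down in small steps.

>>> send_rows(
  moves=[
    [0, 0, 0.002, 0],
    [0, 0, 0.002, 0],
    [0, 0, 0, 0],
    [0, 0, 0, 0],
  ],
)

```text
clock: 20.95
eef_pos: [0.5134, 0.2304, 0.0673]
tool_rot: [-0.096, 0.995, 0.0, 0.0]
ft_force: [-2.2, -0.1, 3.3]
grip_width: 0.0385
```

>>> send_rows(
  moves=[
    [0, 0, 0.002, 0],
    [0, 0, 0.002, 0],
    [0, 0, 0, 0],
    [0, 0, 0, 0],
  ],
)

```text
clock: 21.35
eef_pos: [0.5137, 0.2305, 0.0651]
tool_rot: [-0.096, 0.995, 0.0, 0.001]
ft_force: [-7.3, -2.1, 13.1]
grip_width: 0.0385
```

>>> send_rows(
  moves=[
    [0, 0, 0.002, 0],
    [0, 0, 0.002, 0],
    [0, 0, 0, 0],
    [0, 0, 0, 0],
  ],
)

```text
clock: 21.75
eef_pos: [0.5138, 0.2305, 0.0614]
tool_rot: [-0.096, 0.995, 0.0, 0.001]
ft_force: [-6.1, -1.6, 15.7]
grip_width: 0.0384
```

```bash
python3 - <<'E'
from m import *
go(.513,.229,.0685,191)
p,d=cams.camera('scene');cv2.imwrite('pics/n.png',cv2.resize(p[150:310,360:520],None,fx=3.5,fy=3.5))
E
```

```text
t 21.75 pos [0.5138 0.2305 0.0614] yaw -168.99 tilt [ 0.002  0.001 -1.   ] q [ 0.42  0.49 -0.1   0.98 -0.    0.23]
turn rad 0.0002 shift mm [ 1.1 -1.3 -7.1] F [-6.1 -1.6 15.7] w 0.0384
```

View pics/n.png

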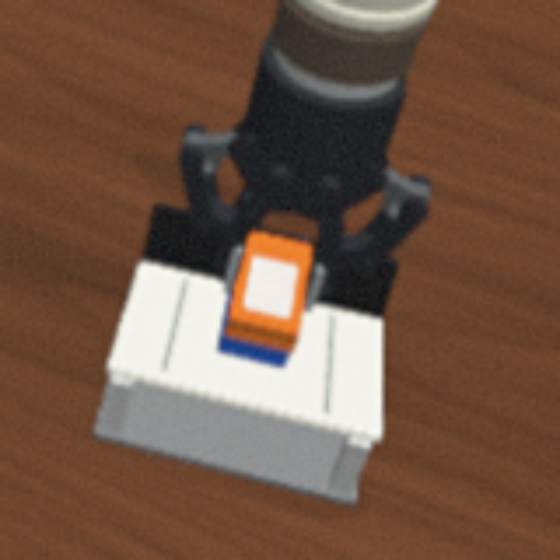

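Orange (crop 270,290) is pivoting to match the slope, and blue stays put. I continue.

>>> send_rows(
  moves=[
    [0, 0, 0.002, 0],
    [0, 0, 0.002, 0],
    [0, 0, 0, 0],
    [0, 0, 0, 0],
  ],
)

```text
clock: 22.2
eef_pos: [0.5119, 0.2301, 0.0567]
tool_rot: [-0.096, 0.995, 0.0, -0.001]
ft_force: [-8.6, -2.3, 16.2]
grip_width: 0.0384
```

>>> send_rows(
  moves=[
    [0, 0, 0.002, 0],
    [0, 0, 0, 0],
    [0, 0, 0, 0],
  ],
)

```text
clock: 22.5
eef_pos: [0.5112, 0.23, 0.0547]
tool_rot: [-0.096, 0.995, 0.0, -0.001]
ft_force: [-10.9, -2.2, 16.9]
grip_width: 0.0385
```

>>> send_rows(
  moves=[
    [0, 0, 0.0015, 0],
    [0, 0, 0, 0],
    [0, 0, 0, 0],
  ],
)

```text
clock: 22.8
eef_pos: [0.5108, 0.2299, 0.0531]
tool_rot: [-0.096, 0.995, -0.0, -0.002]
ft_force: [-11.8, -3.5, 17.8]
grip_width: 0.0384
```

```bash
python3 - <<'E'
from m import *
go(.513,.229,.0685,191)
p,d=cams.camera('scene');onshelf('scene',p,d,'orange');cv2.imwrite('pics/o.png',cv2.resize(p[150:310,360:520],None,fx=3.5,fy=3.5))
E
```

```text
t 22.8 pos [0.5108 0.2299 0.0531] yaw -168.96 tilt [-0.004 -0.    -1.   ] q [ 0.42  0.5  -0.11  0.97  0.    0.23]
turn rad 0.0007 shift mm [ -2.   -1.3 -15.4] F [-11.8  -3.5  17.8] w 0.0384
scene orange ztop med 0.0307 slopes xy [-0.01  -0.002] rect(top plane) ((63.17619323730469, 2.908536911010742), (39.58124542236328, 112.63796997070312), 89.07556915283203) depth-rect ((47.3137321472168, 3.290231704711914), (39.623634338378906, 99.05448913574219), 89.08731842041016)
```

View pics/o.png

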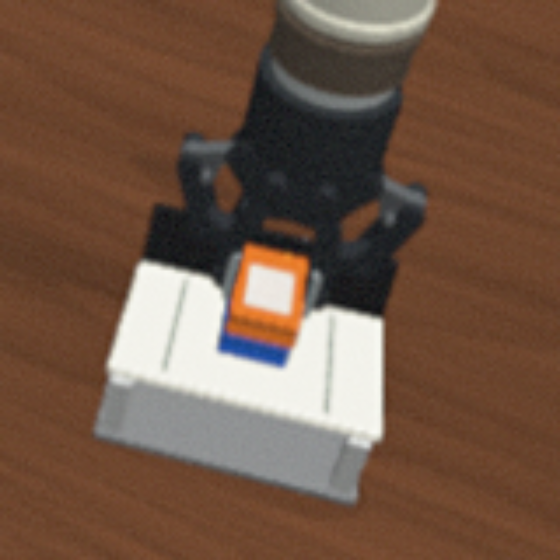

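Orange is parallel to the shelf (slope error 0.01 rad) with its top 16.1 mm above blue's. I release it and rise.

>>> send_rows(
  moves=[
    [0, 0, 0, 0],
    [0, 0, 0, 0],
    [0, 0, 0, 0],
    [0, 0, 0, 0],
    [0, 0, 0, 0],
  ],
  claw=0.5,
)

```text
clock: 23.35
eef_pos: [0.5133, 0.2302, 0.0509]
tool_rot: [-0.096, 0.995, -0.0, -0.0]
ft_force: [-0.5, 0.6, 0.2]
grip_width: 0.064
```

>>> send_rows(
  moves=[
    [0, 0, 0, 0],
    [0, 0, -0.005, 0],
    [0, 0, -0.01, 0],
    [0, 0, -0.02, 0],
    [0, 0, -0.03, 0],
    [0, 0, -0.04, 0],
    [0, 0, -0.04, 0],
    [0.03, 0.02, 0, 0],
    [0.04, 0.04, 0, 0],
    [0.04, 0.04, 0, 0],
    [0.04, 0.04, 0, 0],
    [0.03, 0.04, 0, 0],
    [0.02, 0.02, 0, 0],
    [0, 0, 0, 0],
    [0, 0, 0, 0],
    [0, 0, 0, 0],
  ],
  claw=0.8,
)

```text
clock: 24.95
eef_pos: [0.2958, 0.3771, 0.1968]
tool_rot: [-0.096, 0.995, 0.0, 0.0]
ft_force: [0.5, -0.6, 0.1]
grip_width: 0.077
```

```bash
python3 - <<'E'
from m import *
go(.513,.229,.0685,191)
for n in('scene','top'):
    p,d=cams.camera(n)
    for c in('blue','orange'):onshelf(n,p,d,c)
    for b in boxes(n,p,"green"): print(b)
    cv2.imwrite(f'pics/q_{n}.png',cv2.resize(p[150:310,360:520] if n=='scene' else p[110:270,100:260],None,fx=3.5,fy=3.5))
E
```

```text
t 24.95 pos [0.2958 0.3771 0.1968] yaw -169.04 tilt [ 0.001  0.    -1.   ] q [ 0.91  0.22 -0.12  1.24 -0.    0.71]
turn rad -0.0007 shift mm [-184.8 -186.8  128.4] F [ 0.5 -0.6  0.1] w 0.077
scene blue ztop med 0.0075 slopes xy [ 0.221 -0.001] rect(top plane) ((104.76219177246094, 0.39952659606933594), (35.89282989501953, 16.908594131469727), 85.82233428955078) depth-rect ((88.5220947265625, 1.5222415924072266), (7.199090003967285, 36.56924057006836), 1.569582462310791)
scene orange ztop med 0.0306 slopes xy [-0.007 -0.002] rect(top plane) ((63.22813415527344, 3.5215835571289062), (112.78514099121094, 40.66671371459961), 1.0400811433792114) depth-rect ((48.122127532958984, 3.846555709838867), (97.03237915039062, 40.41998291015625), 0.6608685255050659)
(array([327.74666667, 193.53333333]), ((474.33050537109375, -38.381710052490234), (49.3521728515625, 97.87554168701172), 81.62383270263672))
top blue ztop med 0.0169 slopes xy [-0.092 -0.957] rect(top plane) ((16.883098602294922, -19.146320343017578), (1.6865313053131104, 22.263385772705078), 83.5271224975586) depth-rect ((16.743911743164062, -19.062551498413086), (2.4274919033050537, 22.130470275878906), 84.84905242919922)
top orange ztop med 0.0323 slopes xy [0.005 0.006] rect(top plane) ((49.9986686706543, 0.47252655029296875), (38.99846267700195, 83.5056381225586), 89.86123657226562) depth-rect ((49.92021179199219, 0.4312744140625), (83.61149597167969, 38.775482177734375), 0.1341487318277359)
(array([334.7810219 , 246.27007299]), ((466.9491271972656, -42.43828201293945), (40.9672966003418, 87.79092407226562), 81.27570343017578))
```

View pics/q_scene.png

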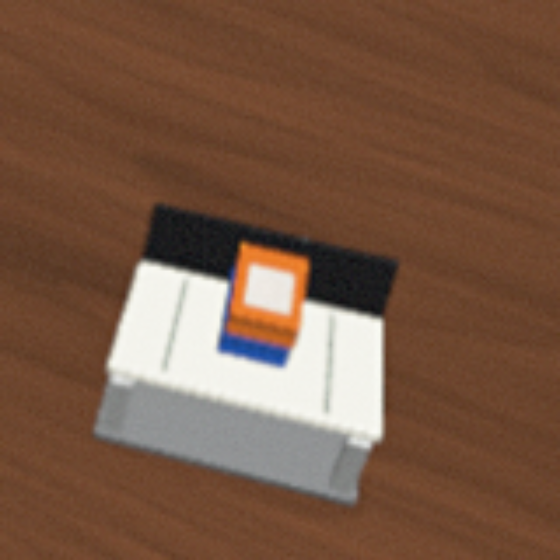

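View pics/q_top.png

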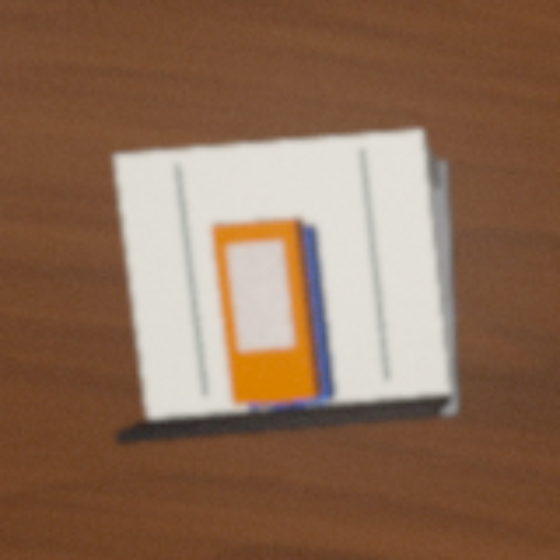

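```bash
python3 - <<'E'
from m import *
i=cams.camera_info('top')
C=(i["T"][:3,3]-O)@B
def on(px,h):
    w=world('top',[[px[0]/3.5+100,px[1]/3.5+110]],d=np.ones(1));r=(w-O)@B-C
    return (1000*(C+r*((h-C[2])/r[:,2])[:,None])[0]).round(1)
print("blue BR",on((331,398),.016),"TR",on((315,225),.016)); print("orange BR",on((317,401),.032),"TR",on((302,219),.032),"BL",on((234,404),.032))
print("backstop corner at surface R",on((449,396),.0),"L",on((148,419),0))
E
```

```text
blue BR [  4.3 -21.2  16. ] TR [ 88.4 -23.   16. ]
orange BR [  5.5 -19.   32. ] TR [ 91.8 -21.8  32. ] BL [ 7.4 20.1 32. ]
backstop corner at surface R [ -1.7 -75.    0. ] L [-0.4 74.2  0. ]
```

```bash
python3 -c "
from workcell import order,monitor
o=monitor.get_obs();print(o['clock'],abs(o['joint_vel']).max());print(order.job_done())"
```

```text
25.05 0.004903361227163311
the job is handed in; nothing more can be done
None
```

I placed the blue case on the shelf, stacked the orange case on top of it, released both and handed the job in at about 25 s of the 58 s allowed. I gripped each case level and pressed its uphill end onto the slope so it turned in the jaws until flat, at no more than 18 N. The arm was then moved clear.

**Last checks:**
- **Flatness:** Orange is within 0.01 rad of the shelf. Its top reads 31–32 mm above the shelf, about 16 mm above blue's top. Blue read flat (0.013 rad) before it was covered.
- **Centring:** The two cases are within about 3 mm of each other and within about 4 mm of the shelf's mid-line.
- **Green case:** It has not moved, to within the camera's accuracy.

**Uncertain:** I could not confirm that either short end touches the backstop, and I did not nudge them closer. The scene view puts both low ends at about 0 mm. The top view puts blue's about 4 mm and orange's about 5–7 mm up the slope. The views disagree by a few mm, but both readings are within the 15 mm allowed.

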